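# Turn the packing carousel to bring the bag weight to the front

### The job

Bring the black knobbed bag weight round to the front of the wooden turntable: with the fingertips, gently push the turntable round by the pegs on its rim, without taking them between the fingers, until the weight stands in line with the fixed pointer, then take the hand away. Do not touch the weight or the ribbon rolls, which stay in their bays, and leave the mug, the tape and the stamp where they are.

Things in the scene. Friction and masses are not known exactly. Their poses are not given: they have to be found in the camera images.
- carousel (a joint): the turntable's angle, rad: 0 at the start, grows counter-clockwise seen from above. The disc turns freely either way (stops only at +-9.4), with a light steady drag (about 0.12 N m, so about 1 N at a peg), stays where it is left and hardly coasts. Turn it gently: under 2 rad/s.
- disc_center (a point): centre of the turntable's top face, on its upright turning axis, 30 mm above the table. The turntable is a light wooden disc, 250 mm across and 16 mm thick, with five round bays: low wooden rings (outside 68 mm across, 8 mm high) centred 66 mm from the axis, 72 degrees apart. Four bays are taken and one is empty. The point's axes turn with the disc. A metal partition stands a few centimetres beyond the disc's far side; its left and near sides have more room.
- front_place (a point): the fixed spot 66 mm from the axis, at the height of the disc's top face, on the line from the axis to the pointer: where the weight must come. It does not turn with the disc. The pointer is a small steel cone on a dark wooden tongue that sticks out from the fixed stand under the disc, roughly towards the robot; its tip points at the axis and lies 129 mm from it, just outside the disc, 20 mm above the table; the tongue ends 175 mm from the axis and is at most 28 mm high.
- weight_1_mid (a point): the black cast-iron bag weight with a knob on top (52 mm across, 50 mm high, about 0.45 kg), loose in one of the bays; this point is at its centre, half-way up (25 mm above the disc's top).
- peg0 (a point): one of five upright wooden finger pegs at the rim of the disc, fixed to it, 13 mm thick and 35 mm high (its top 65 mm above the table), 115 mm from the axis, each half-way between two bays; this point is on the peg's axis, 17 mm above the disc's top, 47 mm above the table.
- peg1 (a point): one of five upright wooden finger pegs at the rim of the disc, fixed to it, 13 mm thick and 35 mm high (its top 65 mm above the table), 115 mm from the axis, each half-way between two bays; this point is on the peg's axis, 17 mm above the disc's top, 47 mm above the table.
- peg2 (a point): one of five upright wooden finger pegs at the rim of the disc, fixed to it, 13 mm thick and 35 mm high (its top 65 mm above the table), 115 mm from the axis, each half-way between two bays; this point is on the peg's axis, 17 mm above the disc's top, 47 mm above the table.
- peg3 (a point): one of five upright wooden finger pegs at the rim of the disc, fixed to it, 13 mm thick and 35 mm high (its top 65 mm above the table), 115 mm from the axis, each half-way between two bays; this point is on the peg's axis, 17 mm above the disc's top, 47 mm above the table.
- peg4 (a point): one of five upright wooden finger pegs at the rim of the disc, fixed to it, 13 mm thick and 35 mm high (its top 65 mm above the table), 115 mm from the axis, each half-way between two bays; this point is on the peg's axis, 17 mm above the disc's top, 47 mm above the table.
- ribbon_roll_1_mid (a point): a roll of ribbon, a plain ring-shaped roll 55 mm across and 32 mm high, loose in a bay; this point is at its centre, half-way up.
- ribbon_roll_2_mid (a point): a roll of ribbon, a plain ring-shaped roll 55 mm across and 32 mm high, loose in a bay; this point is at its centre, half-way up.
- ribbon_roll_3_mid (a point): a roll of ribbon, a plain ring-shaped roll 55 mm across and 32 mm high, loose in a bay; this point is at its centre, half-way up.
- mug_tea: bystander: a striped mug, 86 mm across and 90 mm high, on the table to the left of the turntable; origin under its middle.
- tape_clear: bystander: a wide roll of packing tape lying flat, 94 mm across and 48 mm high, on the table to the left of the turntable; origin under its middle.
- date_stamp: bystander: a hand stamp with a turned wooden grip, 33x52x107 mm, on the table to the left; origin under its middle.
Mind the look-alikes: they are no part of the job. What is shaped like the part that bears ribbon_roll_1_mid but orange is not meant. What is shaped like the part that bears ribbon_roll_2_mid but orange is not meant.

How it is judged:
At the end, for the whole second after the job is handed in: The weight's centre is within 14 mm (level distance) of the front place on the pointer line; disc and goods are at rest (under 0.05 rad/s, 20 mm/s); the weight and the three rolls stand upright (within 0.1 rad) on the disc, within 6 mm of their standing height (horizontal distance between weight_1_mid and front_place below 0.014 m and velocity of joint carousel between -0.05 and 0.05 rad/s and linear speed of each of weight_1, ribbon_roll_1, ribbon_roll_2, ribbon_roll_3 below 0.02 m/s and height (world z) of weight_1_mid between 0.049 and 0.061 m and angle between each of weight_1_mid, ribbon_roll_1_mid, ribbon_roll_2_mid, ribbon_roll_3_mid's own z axis and vertical below 0.1 rad and height (world z) of ribbon_roll_1_mid between 0.04 and 0.052 m and height (world z) of ribbon_roll_2_mid between 0.04 and 0.052 m and height (world z) of ribbon_roll_3_mid between 0.04 and 0.052 m); the robot touches nothing.
It fails at once if the robot touches the weight or a ribbon roll (more than 0.5 N) (contact force between any of the fingers, the arm and weight_1 above 0.5 N or contact force between any of the fingers, the arm and ribbon_roll_1 above 0.5 N or contact force between any of the fingers, the arm and ribbon_roll_2 above 0.5 N or contact force between any of the fingers, the arm and ribbon_roll_3 above 0.5 N).
It fails at once if the weight or a roll is lifted, or jumps out of its bay (rises more than 6 mm) (height (world z) of weight_1_mid above 0.061 m or height (world z) of any of ribbon_roll_1_mid, ribbon_roll_2_mid, ribbon_roll_3_mid above 0.052 m).
It fails at once if a peg is pinched or straddled by the fingers: the point between the finger pads comes down over a peg, within 7 mm of its axis ((horizontal distance between the grasp point and peg0 below 0.007 m and height (world z) of the grasp point below 0.08 m) or (horizontal distance between the grasp point and peg1 below 0.007 m and height (world z) of the grasp point below 0.08 m) or (horizontal distance between the grasp point and peg2 below 0.007 m and height (world z) of the grasp point below 0.08 m) or (horizontal distance between the grasp point and peg3 below 0.007 m and height (world z) of the grasp point below 0.08 m) or (horizontal distance between the grasp point and peg4 below 0.007 m and height (world z) of the grasp point below 0.08 m)).
It fails at once if the turntable is spun roughly (over 2.5 rad/s) (velocity of joint carousel above 2.5 rad/s or velocity of joint carousel below -2.5 rad/s).
It fails at once if the mug, the tape or the stamp is moved by more than 15 mm (distance of any of mug_tea, tape_clear, date_stamp from where it was at the start of the episode above 0.015 m).
It also fails if it takes over 61 s, if anything falls off the work surface, if the arm or the gripper's body presses on something with over 40 N, if the wrist force passes 120 N, or if a joint passes its speed limit or range.

### The arm

A 7-joint arm with a two-finger parallel gripper is mounted at the origin on the work surface; the furniture and walls round the work are solid. World frame = base frame: x ahead of the robot, y to its left, z up, the work surface at z = 0. Lengths are in m, angles in rad, forces in N, time in s.
With the tool pointing down it reaches from about 0.4 to 0.85 m from the base axis. Payload 10.4 kg.
Tool frame: the origin (TCP) lies midway between the tips of the shut fingers; the grasp point (between the pads) lies pinch_z behind it (pinch_z is the distance from the TCP to the grasp point, in m); z points along the fingers, y is the direction in which the jaws open and shut (so a half turn about z gives the same grasp; the last joint's range is limited). The gripper opens to 87 mm and grips with 3 to 60 N. Pads are 19 mm wide; open, the fingers measure 117 mm over their backs; the gripper's body (75 mm by 190 mm) begins 51 mm behind the grasp point.
Start: joints at [1.095, 0.332, -0.065, 1.46, 0.022, 1.35, -0.088], TCP at [0.273, -0.562, 0.223] pointing down, gripper open.
Joint ranges: [-2.6, 2.6], [-0.5, 2.12], [-1.47, 1.34], [0.16, 2.42], [-1.27, 4.41], [0.06, 2.06], [-2.6, 2.6]. Speed limits (rad/s): [2.22, 2.22, 2.79, 2.79, 3.14, 3.14, 3.14].

### API

Orientations are given as a 3x3 rotation matrix whose columns are the frame's x, y, z axes.
In Python, from rig import goto, move_l, move_joints, open_jaws, close_gripper, wait, solve_ik, state, get_image, Unreachable, sign_off, cut_out, spot_point, pinch_z gives the robot as it stands. Calls block until the motion is done:
- goto(position, orientation): joint-space move of the TCP to a pose.
- move_l(position, ori=None, speed=0.15, threshold=None): straight line of the TCP; ori=None keeps the orientation; speed is the mean speed in m/s. With threshold (N) it stops when the force on the tool has changed by that much, and returns True; else False.
- move_joints(angles): joint-space move.
- open_jaws() and close_gripper(grasp_force=None): open the fingers fully, or close them until they stop; grasp_force is the grip in N (None keeps the last).
- wait(seconds).
- solve_ik(position, orientation): joint angles nearest the present ones, or None.
- state(): the state.
- get_image(name): name is "side" or "top" or "wrist"; returns a dict with "pixels" (384x512x3 uint8, red, green, blue), "intrinsics" (3x3 intrinsics, pixels), "view" (4x4, takes a point from world to camera coordinates). Camera axes: x right, y down, z forward; pixel columns grow to the right and rows downward; lengths in m; the calibration is good to about 2 mm. A picture is of the moment at which its call begins. There is no depth.
A pose or a line that the arm cannot do raises Unreachable and nothing moves.
- sign_off(): hands the job in, once; it reports no verdict.
Trained networks look in the newest picture that a camera, given by its name, has taken for a name from the list of things; names that differ only in an ending like _2 or _b are one class to them, and where a whole thing is asked for, a point or a joint stands for the part that bears it (a point fixed in the world has none). Each returns a list of dicts, best first, with "score" (0 to 1); they miss things now and then, are a little off and sometimes report something else, mostly with a low value. They report only what shows in the picture. A call takes as long as a camera call. They do not tell look-alikes from the thing itself.
- cut_out(camera, name): "pixels" (384x512 bool, what is visible of it) and "extent" ([centre column, centre row, width, height] in pixels, round what is visible of it).
- spot_point(camera, name): "at" ([column, row] in pixels: a listed point, or the origin of a listed thing).
The state is a dict: "time": time; "qpos": joint angles; "joint_velocities": joint speeds; "joint_efforts": joint torques, N m; "tcp_pos": TCP position; "tcp_rot": TCP orientation; "wrist_force": force on the tool from outside, world axes, zero at the start; "wrist_torque": the same for the moment, N m; "finger_gap": opening from 0.0 (shut) to 1.0 (fully open).
Only numpy, scipy, OpenCV 4.12 (cv2) and the standard library are available. Lean on these libraries where they do the work, as an engineer would, in place of code of your own. Each camera call takes 0.05 s, during which the arm holds its last target. There are 200 camera calls.

## Working session

There is one attempt and no reset: what is moved stays moved. The work goes in short steps, each a Python script; the robot and the scene stay as the last script left them, time stands still between calls to the robot, and variables do not carry over. Pictures are saved under pics/ and viewed, about 8 in all and at most 12, crops included, and the job is handed in when it is done.

```bash
mkdir -p pics; ls; cat > h.py <<'E'
import numpy as np, cv2
from rig import *
def ray(im,px):
    K=np.array(im["intrinsics"]);V=np.array(im["view"])
    d=V[:3,:3].T@np.linalg.inv(K)@[px[0],px[1],1]; o=-V[:3,:3].T@V[:3,3]
    return o,d
def atz(im,px,z):
    o,d=ray(im,px); return o+d*(z-o[2])/d[2]
def proj(im,p):
    V=np.array(im["view"]);c=V[:3,:3]@p+V[:3,3];q=np.array(im["intrinsics"])@c;return q[:2]/q[2]
def save(im,f): cv2.imwrite(f,np.ascontiguousarray(im["pixels"][:,:,::-1]))
E
python3 - <<'E'
from h import *
print(pinch_z,state()["time"])
ims={}
for c in("top","side"):
    im=get_image(c);ims[c]=im;save(im,f"pics/{c}0.png")
    print(c,"cam at",ray(im,(256,192))[0].round(3))
    for n,z in(("disc_center",.03),("front_place",.03),("weight_1_mid",.055),("peg0",.047),("ribbon_roll_1_mid",.046),("mug_tea",0),("tape_clear",0),("date_stamp",0)):
        for r in spot_point(c,n)[:7]:
            print(n,round(r["score"],2),np.round(r["at"]),atz(im,r["at"],z).round(3))
cv2.imwrite("pics/both0.png",np.hstack([cv2.resize(np.ascontiguousarray(ims[c]["pixels"][:,:,::-1]),(400,300)) for c in ims]))
E
```

```text
pics
0.0187 0.0
top cam at [ 0.164 -0.135  1.152]
disc_center 0.67 [177. 175.] [0.454 0.107 0.03 ]
disc_center 0.63 [271. 181.] [ 0.447 -0.187  0.03 ]
disc_center 0.62 [304. 194.] [ 0.412 -0.29   0.03 ]
front_place 0.59 [127. 199.] [0.37  0.253 0.03 ]
weight_1_mid 0.68 [320. 174.] [ 0.471 -0.337  0.055]
peg0 0.98 [330. 223.] [ 0.321 -0.369  0.047]
peg0 0.8 [340. 180.] [ 0.456 -0.398  0.047]
peg0 0.74 [305. 152.] [ 0.541 -0.288  0.047]
peg0 0.66 [272. 182.] [ 0.44  -0.19   0.047]
peg0 0.66 [286. 222.] [ 0.32  -0.234  0.047]
ribbon_roll_1_mid 0.78 [286. 195.] [ 0.403 -0.232  0.046]
ribbon_roll_1_mid 0.62 [387. 184.] [ 0.451 -0.544  0.046]
ribbon_roll_1_mid 0.57 [126. 202.] [0.358 0.25  0.046]
tape_clear 0.73 [236. 188.] [ 0.428 -0.079  0.   ]
date_stamp 0.61 [125. 201.] [0.369 0.271 0.   ]
side cam at [-0.076 -1.099  0.554]
disc_center 0.89 [298. 210.] [ 0.427 -0.287  0.03 ]
weight_1_mid 0.65 [320. 204.] [ 0.475 -0.328  0.055]
peg0 0.82 [325. 194.] [ 0.537 -0.269  0.047]
peg0 0.82 [260. 207.] [ 0.321 -0.248  0.047]
peg0 0.72 [287. 189.] [ 0.454 -0.175  0.047]
peg0 0.65 [284. 226.] [ 0.331 -0.371  0.047]
peg0 0.57 [331. 219.] [ 0.463 -0.401  0.047]
peg0 0.22 [295. 212.] [ 0.396 -0.322  0.047]
ribbon_roll_1_mid 0.98 [366. 263.] [ 0.415 -0.6    0.046]
ribbon_roll_1_mid 0.74 [276. 203.] [ 0.377 -0.242  0.046]
mug_tea 0.94 [252. 173.] [0.451 0.101 0.   ]
tape_clear 0.88 [260. 194.] [ 0.4   -0.079  0.   ]
date_stamp 0.66 [217. 165.] [0.362 0.257 0.   ]
```

```bash
python3 - <<'E'
import cv2
a=cv2.imread("pics/top0.png")[60:300,60:440];b=cv2.imread("pics/side0.png")[130:300,180:440]
cv2.imwrite("pics/topc.png",cv2.resize(a,None,fx=2.1,fy=2.1,interpolation=cv2.INTER_CUBIC))
cv2.imwrite("pics/sidec.png",cv2.resize(b,None,fx=3,fy=3,interpolation=cv2.INTER_CUBIC))
E
```

```text
(no output)
```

View pics/topc.png

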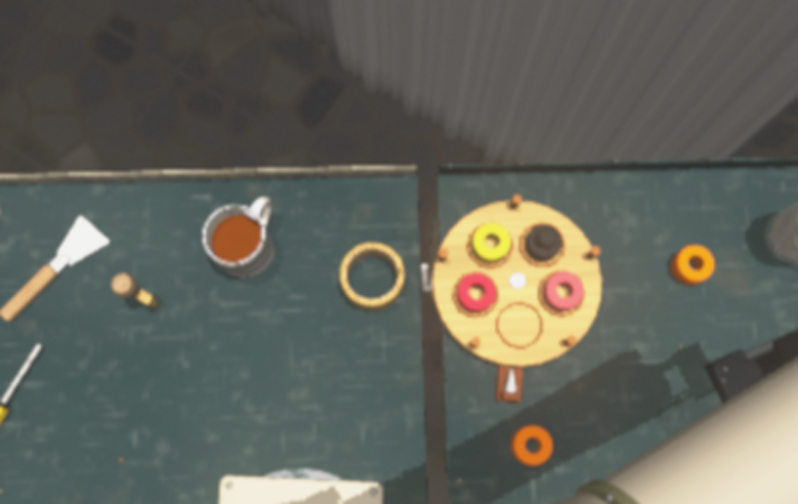

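View pics/sidec.png

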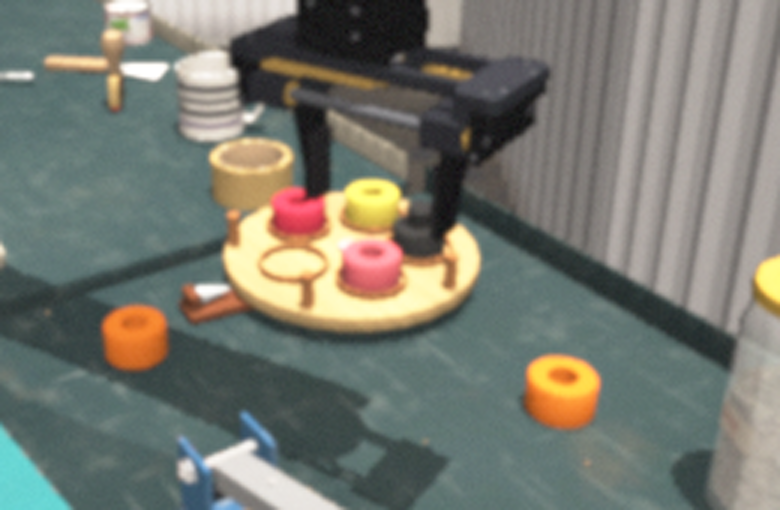

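The top view shows the turntable around crop (517,281), with the black weight at (544,242), the empty bay at (519,325) and the pointer tongue at (510,383). The orange rolls at (694,264) and (533,446) are the off-disc look-alikes. Only one thing is black and knobbed, top pixel (320,174); the rolls on the disc (yellow, red and pink) are not candidates. Next I fit the disc to the pegs and check the pointer and weight in one close crop.

```bash
cat >> h.py <<'E'
from scipy.optimize import least_squares
def fit(ims):
    """centre and phase of the disc from peg detections in the given cameras"""
    P=[]
    for c,im in ims.items():
        P+=[atz(im,r["at"],.047)[:2] for r in spot_point(c,"peg0") if r["score"]>.4]
    P=np.array(P)
    def res(v):
        a=v[2]+np.arange(5)*2*np.pi/5
        Q=v[:2]+.115*np.c_[np.cos(a),np.sin(a)]
        return np.linalg.norm(P[:,None]-Q[None],axis=2).min(1)
    r=min((least_squares(res,[.42,-.29,a],loss="soft_l1",f_scale=.004) for a in np.arange(0,1.25,.2)),key=lambda r:r.cost)
    return r.x,res(r.x)
E
python3 - <<'E'
from h import *
ims={c:get_image(c) for c in("top","side")}
for k in({"top":ims["top"]},{"side":ims["side"]},ims):
    x,e=fit(k); print(x.round(4),(e*1e3).round(1),(np.degrees(x[2])+72*np.arange(5)).round(1))
c=x[:2]
out=[]
for n,im in ims.items():
    s=5 if n=="top" else 4
    M=np.array(proj(im,np.r_[c-[.03,0],.03]))
    w,h=(80,100) if n=="top" else (100,100)
    x0,y0=int(M[0]-w/2),int(M[1]-h/2)
    s=5
    g=cv2.resize(np.ascontiguousarray(im["pixels"][y0:y0+h,x0:x0+w,::-1]),None,fx=s,fy=s,interpolation=cv2.INTER_CUBIC)
    def dot(p,col):
        q=(proj(im,np.array(p))-[x0,y0]+.5)*s; cv2.circle(g,tuple(int(v) for v in q),3,col,-1)
    for k in range(5):
        a=x[2]+k*2*np.pi/5; dot([*(c+.115*np.array([np.cos(a),np.sin(a)])),.065],(255,0,0))
    dot([*c,.03],(0,0,255))
    for d in (170,175,180,185,190):
        a=np.radians(d);dot([*(c+.129*np.array([np.cos(a),np.sin(a)])),.02],(0,255,0))
    print(n,x0,y0)
    out.append(g[:500])
cv2.imwrite("pics/close.png",np.hstack([o[:, :400] if i==0 else o[:,:400] for i,o in enumerate(out)]))
E
```

```text
[ 0.4176 -0.2981  1.3338] [1.1 8.9 8.9 2.7] [ 76.4 148.4 220.4 292.4 364.4]
[ 0.4161 -0.2971  0.0874] [ 2.6  1.7  6.9 13.3  0.7] [  5.  77. 149. 221. 293.]
[ 0.4167 -0.2975  1.3378] [ 1.2  8.4  9.6  3.1  1.4  1.7  7.  14.   1.5] [ 76.7 148.7 220.7 292.7 364.7]
top 266 151
side 238 164
```

View pics/close.png

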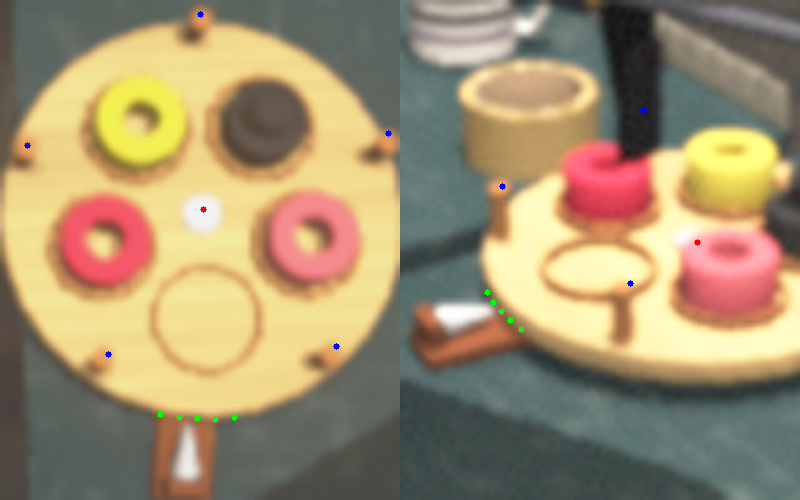

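The crop confirms the choice: the weight is the black knobbed body at (262,118), the empty bay is at (207,320), the pointer's cone tip is at (187,420) and the white hub is at (202,213). The fitted centre sits about 3 mm too far in x. I'll refine the angles from these pixels and check that the arm can follow the push arc.

```bash
cat >> h.py <<'E'
def R(phi,flip):
    """tool down, jaw axis y along direction phi (radial)"""
    y=np.array([np.cos(phi),np.sin(phi),0])*flip; z=np.array([0,0,-1.]); return np.c_[np.cross(y,z),y,z]
E
python3 - <<'E'
from h import *
im=get_image("top")
w=lambda u,v,z: atz(im,(266+u/5-.5,151+v/5-.5),z)[:2]
hub=w(202,213,.03); tip=w(187,421,.02); base=w(187,480,.02)
T=np.array([w(*p,.065) for p in((204,18),(387,138),(326,348),(105,357),(24,148))])
def res(v):
    a=v[2]-np.arange(5)*2*np.pi/5; return (v[:2]+.115*np.c_[np.cos(a),np.sin(a)]-T).ravel()
r=least_squares(res,[.415,-.297,.08]); c=r.x[:2]
print("hub",hub,"fit",r.x,"res mm",(r.fun*1e3).round(1))
ang=lambda p,c:(np.degrees(np.arctan2(*(p-c)[::-1])),np.linalg.norm(p-c))
for C in(hub,c): print("tip",ang(tip,C),"base",ang(base,C),"weight",ang(w(263,108,.08),C),"empty",ang(w(207,320,.038),C))
print("cone dir",ang(tip,base),"pegs",[ang(t,c) for t in T])
s=state();print(s["tcp_rot"].round(2) if hasattr(s["tcp_rot"],"round") else s["tcp_rot"])
C=(hub+c)/2
for f in(1,-1):
  for d in range(-130,-285,-15):
    a=np.radians(d)
    q=[solve_ik([*(C+.118*np.array([np.cos(a),np.sin(a)])),z],R(a,f)) for z in(.045,.15)]
    print(f,d,[None if k is None else np.round(k,2) for k in q])
E
```

```text
hub [ 0.41439816 -0.29661101] fit [ 0.41483897 -0.29578147  0.06635844] res mm [ 0.6  2.5 -0.8  0.1 -1.9 -3.1  0.7  1.3  1.4 -0.9]
tip (np.float64(177.55593079938876), np.float64(0.1283372275207856)) base (np.float64(178.32549708975571), np.float64(0.16411928244905732)) weight (np.float64(-27.194196233243908), np.float64(0.06170871440964966)) empty (np.float64(-177.4488773571596), np.float64(0.0682556071057589))
tip (np.float64(177.93313449855975), np.float64(0.1287450443891912)) base (np.float64(178.6187239191441), np.float64(0.16453781142418852)) weight (np.float64(-28.066433668868537), np.float64(0.06170289148787383)) empty (np.float64(-176.7744470360852), np.float64(0.06873765827500844))
cone dir (np.float64(1.0825461241015584), np.float64(0.03583511103879038)) pegs [(np.float64(2.5521926809832647), np.float64(0.11425670804046739)), (np.float64(-67.8633498447803), np.float64(0.11539054566408867)), (np.float64(-140.81521152886822), np.float64(0.11157721463253269)), (np.float64(148.5440242556382), np.float64(0.11486398223850346)), (np.float64(76.56245303284207), np.float64(0.115515
[... 1961 characters left out ...]
,  0.89,  0.11]), array([ 0.92, -0.11, -0.34,  2.1 , -0.04,  1.14,  0.17])]
-1 -220 [array([ 0.84,  0.04, -0.36,  2.22,  0.02,  0.89, -0.23]), array([ 0.86, -0.11, -0.35,  2.11, -0.04,  1.14, -0.17])]
-1 -235 [array([ 0.78,  0.06, -0.37,  2.2 ,  0.03,  0.89, -0.57]), array([ 0.79, -0.09, -0.36,  2.09, -0.04,  1.14, -0.51])]
-1 -250 [array([ 0.72,  0.1 , -0.38,  2.16,  0.05,  0.89, -0.91]), array([ 0.73, -0.05, -0.37,  2.05, -0.02,  1.14, -0.85])]
-1 -265 [array([ 0.66,  0.15, -0.36,  2.1 ,  0.07,  0.9 , -1.23]), array([ 0.67,  0.01, -0.36,  2.  ,  0.  ,  1.14, -1.17])]
-1 -280 [array([ 0.61,  0.21, -0.34,  2.03,  0.09,  0.91, -1.52]), array([ 0.63,  0.07, -0.35,  1.93,  0.03,  1.14, -1.47])]
```

```bash
cat >> h.py <<'E'
C=np.array([.4146,-.2963])
def at(deg,z,r=.118):
    a=np.radians(deg); return [*(C+r*np.array([np.cos(a),np.sin(a)])),z],R(a,-1)
E
python3 - <<'E'
from h import *
close_gripper(5)
goto(*at(-126,.16)); 
hit=move_l(*at(-126,.045),speed=.08,threshold=6)
print("down",hit,state()["tcp_pos"],state()["time"])
if hit: raise SystemExit
f=[]
for d in list(np.arange(-134,-274,-10))+[-274,-278]:
    move_l(*at(d,.045),speed=.03 if d<-270 else .06); f.append(np.linalg.norm(state()["wrist_force"]).round(1))
print(f,state()["tcp_pos"],state()["time"])
for c in("top","side"): save(get_image(c),f"pics/{c}1.png")
a=cv2.imread("pics/top1.png")[140:270,250:370];b=cv2.imread("pics/side1.png")[150:280,220:340]
cv2.imwrite("pics/mid.png",cv2.resize(np.hstack([a,b]),None,fx=3.3,fy=3.3,interpolation=cv2.INTER_CUBIC))
E
```

```text
down False [ 0.34545215 -0.39202549  0.04546811] 5.8917
[np.float64(1.1), np.float64(1.3), np.float64(1.2), np.float64(1.2), np.float64(0.4), np.float64(0.3), np.float64(0.4), np.float64(0.4), np.float64(1.1), np.float64(0.4), np.float64(0.8), np.float64(0.3), np.float64(0.4), np.float64(1.1), np.float64(0.7), np.float64(0.9)] [ 0.43097632 -0.17939285  0.04497709] 13.9667
```

View pics/mid.png

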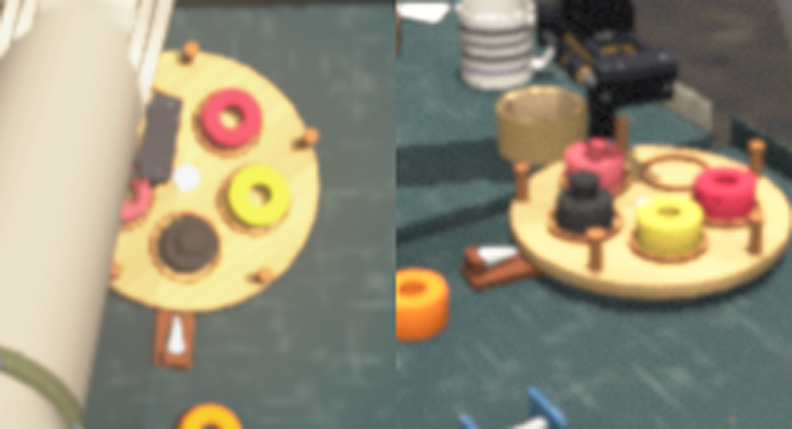

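After the push the weight is almost in front, at (190,240) in the top half. The pegs are at (191,47), (313,134) and (265,275), and everything is upright. I'll measure the angle still to go from these pixels.

```bash
python3 - <<'E'
from h import *
im=get_image("top")
w=lambda u,v,z: atz(im,(250+u/3.3-.35,140+v/3.3-.35),z)[:2]
for p in((191,47),(313,134),(265,275)):
    d=w(*p,.063)-C; print(np.degrees(np.arctan2(d[1],d[0])),np.linalg.norm(d))
for p,z in(((189,222),.08),((188,245),.036)):
    d=w(*p,z)-C; print("weight",np.degrees(np.arctan2(d[1],d[0])),np.linalg.norm(d))
for p,z in(((176,315),.02),):
    d=w(*p,z)-C; print("tip",np.degrees(np.arctan2(d[1],d[0])),np.linalg.norm(d))
r=spot_point("top","weight_1_mid");print([(k["score"],atz(im,k["at"],.055)) for k in r[:2]])
get_image("side");r=spot_point("side","weight_1_mid");i2=get_image("side");print([(k["score"],atz(i2,k["at"],.055)) for k in r[:2]])
E
```

```text
0.7712277114973063 0.11591100259781413
-71.32406005962535 0.11788679603934545
-144.2142111008383 0.11667985871956907
weight 176.58065947035846 0.052851471383988866
weight -177.61414762057194 0.06628863679805598
tip 177.84251737999858 0.12973819866229064
[(0.6, array([ 0.3570453 , -0.30261535,  0.055     ])), (0.29, array([ 0.39110241, -0.36272774,  0.055     ]))]
[(0.58, array([ 0.3480554 , -0.28983088,  0.055     ])), (0.38, array([ 0.45208491, -0.20575377,  0.055     ]))]
```

About 2.6° is left, which is 3 mm at the bay. I'll give one small slow push, back off, lift away and check.

```bash
python3 - <<'E'
from h import *
move_l(*at(-280.5,.045),speed=.015); wait(.3)
move_l(*at(-273,.045,.121),speed=.03); move_l(*at(-273,.2,.121),speed=.12)
move_joints([1.095,0.332,-0.065,1.46,0.022,1.35,-0.088]); wait(.5)
print(state()["time"],np.round(state()["wrist_force"],2))
for c in("top","side"): save(get_image(c),f"pics/{c}2.png")
a=cv2.imread("pics/top2.png")[140:270,250:370];b=cv2.imread("pics/side2.png")[150:280,220:340]
cv2.imwrite("pics/end.png",cv2.resize(np.hstack([a,b]),None,fx=3.3,fy=3.3,interpolation=cv2.INTER_CUBIC))
E
```

```text
19.2667 [ 0.48  0.44 -0.09]
```

View pics/end.png

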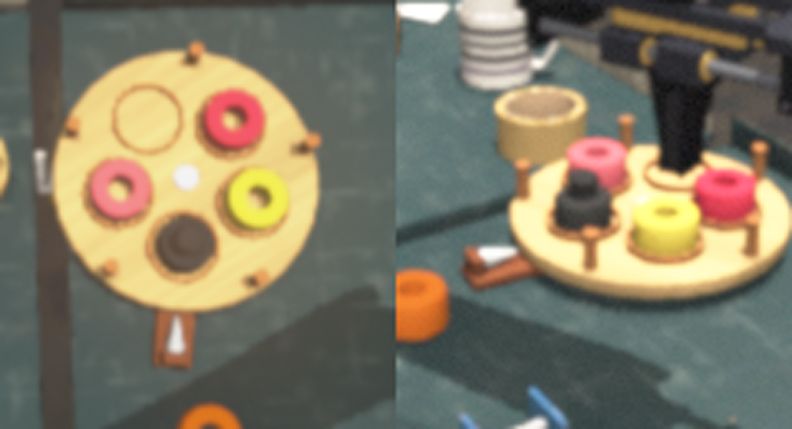

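The picture shows the weight at (185,243), between the hub (186,177) and the pointer tip (176,315). It sits about 3 mm off that line, all goods are upright in their bays, and the hand is clear. I'll do one numerical check and hand in if it passes.

```bash
python3 - <<'E'
from h import *
im=get_image("top")
w=lambda u,v,z: atz(im,(250+u/3.3-.35,140+v/3.3-.35),z)[:2]
T=np.array([w(*p,.063) for p in((196,47),(313,140),(262,277),(109,266),(71,126))])
def res(v):
    a=v[2]-np.arange(5)*2*np.pi/5; return (v[:2]+.115*np.c_[np.cos(a),np.sin(a)]-T).ravel()
r=least_squares(res,[.415,-.297,0]); c=r.x[:2]
tip=w(176,315,.02)-c; tip/=np.linalg.norm(tip); bay=c+.066*np.array([np.cos(r.x[2]+np.pi),np.sin(r.x[2]+np.pi)])
fp=c+.066*tip
print("phase",np.degrees(r.x[2]),"pointer",np.degrees(np.arctan2(tip[1],tip[0])),"res",(r.fun*1e3).round(1))
wt=w(185,241,.04); print("bay off",np.linalg.norm(bay-fp),"weight off",np.linalg.norm(wt-fp))
for n in("tape_clear","mug_tea"): print(n,[atz(im,k["at"],0).round(3) for k in spot_point("top",n)[:1]])
if np.linalg.norm(bay-fp)<.007: sign_off(); print("signed",state()["time"])
E
```

```text
phase -1.2885421580462126 pointer 177.98335457590002 res [-2.5  0.9 -0.3  1.9  0.7  0.4  0.3 -1.7  1.9 -1.5]
bay off 0.0008387091095263497 weight off 0.0044878658697783454
tape_clear [array([ 0.416, -0.079,  0.   ])]
mug_tea [array([0.453, 0.118, 0.   ])]
the job is handed in; nothing more can be done
the job is handed in; nothing more can be done
```

The weight now stands in line with the pointer, and I have handed the job in. I used about 19 s of the 61 s allowed. With the fingers shut, I pushed one rim peg clockwise, turning the disc about 149°. I then backed off, lifted clear and took the arm back to its start pose.

- **Alignment:** in the last top picture the weight's bay is about 1 mm from the front place. The weight itself reads about 4.5 mm off; the limit is 14 mm.
- **Goods:** the weight and the three rolls look upright in their bays. I judged this by eye and did not measure heights or tilts.
- **Contact:** force readings taken between push steps were at most 1.3 N. They were not recorded during the motion or split by object. I saw no sign of contact with the weight or the rolls.
- **Disc speed:** I commanded slow pushes (0.06 m/s mean, about 0.5 rad/s) but did not measure the disc's speed.
- **Mug, tape and stamp:** the mug and tape look unmoved in the pictures. The detector puts the tape 12 mm from its first top-view reading, in line with its general scatter. It had not found the mug from above at the start, so there is nothing to compare there. I did not recheck the stamp, but the arm never went near it.

The detector's peg positions were off by up to 14 mm in places, so I used peg, hub and pointer positions read from the pictures instead; these agreed within 3 mm.

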